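# Unclamp a gessoed panel and hold it up to the inspection camera

### The arm

A 6-joint arm with a two-finger parallel gripper is mounted at the origin on a cart in front of the work surface, level with it; the furniture and walls round the work are solid. World frame = base frame: x ahead of the robot, y to its left, z up, the work surface at z = 0. Lengths are in m, angles in rad, forces in N, time in s.
With the tool pointing down it reaches from about 0.4 to 0.825 m from the base axis. Payload 7 kg.
Tool frame: the origin (TCP) lies on the centre line of the jaws, within the pads' length; the fingertips stand 19 mm ahead of it and the grasp point (between the pads) is the TCP; z points along the fingers, y is the line along which they close (so a half turn about z gives the same grasp; the last joint's range is limited). The gripper opens to 88 mm and grips with 3 to 60 N. Pads are 19 mm wide; open, the fingers measure 130 mm over their backs; the gripper's body (78 mm by 193 mm) begins 47 mm behind the grasp point.
Start: joints at [-0.992, 0.359, 0.012, 0, -1.224, -0.288], TCP at [0.194, -0.647, 0.246] pointing down, gripper open.
Joint ranges: [-3.07, 3.07], [-1.43, 2.12], [-1.02, 1.25], [-3.03, 1.67], [-3.05, -0], [-3.03, 3.03]. Speed limits (rad/s): [2.39, 2.39, 3.01, 3.14, 3.14, 3.14].

### API

Orientations are given as [roll, pitch, yaw] about the fixed x, y, z axes, in that order (R = Rz(yaw) Ry(pitch) Rx(roll)).
In Python, from station import arm, imaging, models gives the robot as it stands.
- The arm moves only by the tool play_rows, never from a script. Its arguments are lists of equal length, an entry for each row: "travel": the shift along the tool's x, y, z in units of 25 mm (1.0 is 25 mm), a list of three; "twist": the turn about the tool's z in units of 0.15 rad (1.0 is 0.15 rad). A call has 1 to 8 rows; each row shifts and turns the commanded pose from where the row before left it, along the tool's axes as they then stand; what a row does not reach is not made up. A row lasts 1/8 s, in which the tool goes at most 62.5 mm and 10.7 degrees, less where a joint would pass 70% of its speed; a pose out of reach is approached as far as the arm can. A call with a number of a shift or a turn outside -1 to 1 is refused whole. A call with a gripper value outside its range is refused whole. "fingers" is the opening, from 0 (shut) to 1 (fully open), set as the call begins (left out, the last holds). The fingers move at their own pace and stop on an object; "newtons" is the grip in N (left out, the last holds). Time passes only in rows, so rows that do not move let the fingers close. It gives the time, the measured TCP pose, the force, the opening and the grip force at its end, in the units of the state.
- arm.get_state(): the state, without advancing time (a new reading comes with each control period).
- imaging.grab_frame(name): name is "scene" or "top" or "wrist"; returns a dict with "pixels" (400x640x3 uint8, red, green, blue), "fx", "fy", "cx", "cy" (pixels), "R" (3x3) and "t" (3): a world point X has camera coordinates R X + t; the wrist camera has in their place "T_tool_cam" (4x4, takes a point from camera to tool coordinates, whose origin is the TCP and whose axes are the flange's). Camera axes: x right, y down, z forward; pixel columns grow to the right and rows downward; lengths in m; the calibration is good to about 2 mm. A picture is of the moment at which its call begins: read the wrist's pose just before it. There is no depth.
- arm.job_done(): hands the job in; it is judged then, once.
Trained networks look in the newest picture that a camera, given by its name, has taken for a name from the list of things; names that differ only in an ending like _2 or _b are one class to them, and where a whole thing is asked for, a point or a joint stands for the part that bears it (a point fixed in the world has none). Each returns a list of dicts, best first, with "confidence" (0 to 1); they miss things now and then, are a little off and sometimes report something else, mostly with a low value. They report only what shows in the picture. A call takes as long as a camera call. They do not tell look-alikes from the thing itself.
- models.boxes_of(name, camera): "extent" ([centre column, centre row, width, height] in pixels, round what is visible of it).
- models.silhouettes(name, camera): "pixels" (400x640 bool, what is visible of it) and "extent" ([centre column, centre row, width, height] in pixels, round what is visible of it).
The state is a dict: "t": time; "q": joint angles; "qd": joint speeds; "joint_efforts": joint torques, N m; "eef_pos": TCP position; "ee_rot": TCP orientation; "force": force on the tool from outside, world axes, zero at the start; "moment": the same for the moment, N m; "width": finger opening in m; "gripper_force": force on a finger pad.
Only numpy, scipy, OpenCV 4.12 (cv2) and the standard library are available. Lean on these libraries where they do the work, as an engineer would, in place of code of your own. Each camera call takes 0.05 s, during which the arm holds its last target. There are 200 camera calls.

### The job

The sanded gesso panel standing in the cam vise is to be checked for pinholes before gilding: swing the vise's cam lever counterclockwise all the way to its open stop, then lift the panel out of the loosened jaws and hold it in the air in front of the inspection camera, long side upright, one face square to the lens (so leaning back as much as the camera looks down), its middle on the line of sight and about 18 cm from the lens. Finish while holding it there, still, with nothing but the gripper carrying it. Do not drag the panel out of the shut jaws, and do not knock the camera or disturb the other things on the bench.

Things in the scene. Friction and masses are not known exactly. Their poses are not given: they have to be found in the camera images.
- gesso_panel: Off-white board 120 x 160 x 12 mm, gessoed on both sides (show either, either end up), 0.2 to 0.4 kg, loose. Stands in the vise on a 120 mm edge, lowest 44 mm between the jaws, top edge 178 mm above the bench; grip across its thickness, mid top edge. Origin: centre of one large face; x along its width, y along its 160 mm length (up at the start), z through the thickness, along the vise's x.
- panel_centre (a point): The middle of the panel, inside its thickness; axes as gesso_panel. At the start it is 98 mm above the bench, up to 20 mm off the vise's middle along the jaws.
- cam_vise: Wooden cam vise, fixed. Origin on the bench top below the panel; x is the clamping direction, from the cam lever across the panel to the fixed fence; y along the jaws; z up. Plywood base: x -145 to 55 mm, y -90 to 90 mm, top 18 mm above the bench. Fence and sliding jaw, either side of the panel, reach 62 mm above the bench, the guides beside the jaw 43 mm.
- cam_lever (a joint): Cam lever angle, rad: 0 to 0.1 at the start (shut), 1.30 at the open stop; grows counterclockwise from above about cam_pivot. At 0 it points 143 degrees counterclockwise from the vise's x, at the stop 217 degrees. Stiff (0.2 N m), stays where it is left. Opening backs the sliding jaw off to about 3 mm of play: the panel may then lean up to 4 degrees but keeps standing.
- cam_pivot (a point): The lever's vertical pin, at lever mid height, 49 mm above the bench, 63 mm from the middle plane of the panel. A brass nut on the pin reaches 69 mm above the bench.
- lever_grip (a point): Where to take the lever: on its middle line, 100 mm from the pin, 49 mm above the bench; moves with the lever. The lever is a level wooden bar 16 mm wide and 18 mm tall (40 to 58 mm above the bench, free below), pointing from the pin away from the panel; its rounded end, 22 mm across, is centred 118 mm from the pin.
- lens (a point): Middle of the front glass of the inspection camera: aluminium block with a 68 mm ring light, on a fixed column stand, column 337 mm tall, behind the work. Lens 240 to 265 mm above the bench. It looks along this point's -x, toward the robot and 11 to 26 degrees down; y is level, z is the camera's up. The panel's middle belongs on the -x axis 180 mm away, its thickness along x, its length along z.
- burnisher_a: Bystander: wooden-handled agate burnisher, 180 mm long, 18 mm thick, lying loose.
- round_brush_a: Bystander: thin round brush with red handle, 206 mm long, lying loose.
- size_block: Bystander: pale block of hide glue, 42 x 52 x 34 mm, loose.
- pincers: Bystander: old iron pincers, 148 mm long, lying loose.
- block_b: Bystander: wooden offcut 40 x 60 x 18 mm, loose.
- black_tin: Bystander: shut round black tin, 79 mm across, 35 mm tall, loose.
- bole_bowl: Bystander: small bowl of yellow bole, 69 mm across, 34 mm tall, loose.
There are look-alikes about, which are no part of the job. Leave any blue look-alike of the gesso_panel alone.

How it is judged:
By the outcome, as a careful person would: the job done as asked, in the order asked, and still so for the second after the job is handed in, while the arm keeps its last pose, push and grip.
It also fails if it takes over 48 s, if anything falls off the work surface, if the arm or the gripper's body presses on something with over 40 N, if the wrist force passes 120 N, or if a joint passes its speed limit or range.

## Working session

There is one attempt and no reset: what is moved stays moved. The work goes in short steps, Python scripts to look and compute and a tool call to move; the robot and the scene stay as the last step left them, time stands still between calls to the robot, and variables do not carry over. Pictures are saved under pics/ and viewed, at most 10 in all, crops included, and the job is handed in when it is done.

Besides the shell and the picture viewer there is one more tool, called after "Request:" by a JSON object that holds its "fn" and its "kwargs", one argument or row to a line. play_rows: Moves the arm, as the interface text tells. Shifts and turns lie within -1 to 1; 1 stands for 25 mm of shift or 0.15 rad of turn. Its arguments: {"type":"object","properties":{"travel":{"type":"array","items":{"type":"array","items":{"type":"number"}}},"twist":{"type":"array","items":{"type":"number"}},"fingers":{"type":"number"},"newtons":{"type":"number"}},"required":["travel","twist"]}

```bash
ls; mkdir -p pics; python3 - <<'E'
from station import arm, imaging, models
import cv2, numpy as np
s=arm.get_state(); print({k:np.round(v,4).tolist() for k,v in s.items()})
for c in ["scene","top"]:
    f=imaging.grab_frame(c); cv2.imwrite(f"pics/{c}0.png",f["pixels"][:,:,::-1])
    print(c,f["fx"],f["fy"],f["cx"],f["cy"],np.round(f["R"],4).tolist(),np.round(f["t"],4).tolist())
    for n in ["gesso_panel","cam_vise","cam_lever","lens"]:
        try: print(n,[(np.round(d["extent"],1).tolist(),round(d["confidence"],2)) for d in models.boxes_of(n,c)])
        except Exception as e: print(n,e)
E
```

```text
pics
{'t': 0.0, 'q': [-0.9919, 0.3594, 0.011, -0.0003, -1.2241, -0.2881], 'qd': [0.0003, 0.0004, 0.0007, -0.0003, -0.0001, 0.0006], 'joint_efforts': [-0.0001, -58.2721, 29.3052, 6.9971, 0.007, -0.0002], 'eef_pos': [0.1934, -0.6462, 0.2446], 'ee_rot': [3.14, -0.0002, -2.8509], 'force': [-0.8316, 0.159, 0.4153], 'moment': [-0.0093, -0.0429, -0.0167], 'gripper_force': 0.0, 'width': 0.0878}
scene 423.4444249297827 423.4444249297827 320.7504882054714 195.115061688067 [[-0.8423, -0.539, 0.0006], [-0.2477, 0.3863, -0.8885], [0.4787, -0.7485, -0.4589]] [0.3826, 0.3566, 0.9581]
gesso_panel [([310.4, 196.9, 26.8, 42.3], 0.81), ([360.3, 172.8, 35.2, 46.4], 0.72)]
cam_vise [([322.6, 230.3, 78.9, 44.6], 0.94)]
cam_lever [([328.1, 229.4, 27.2, 32.7], 0.5)]
lens [([194.2, 182.6, 34.5, 37.9], 0.85), ([378.9, 220.6, 18.9, 17.4], 0.23), ([266.1, 330.0, 48.5, 34.0], 0.15)]
top 422.04080469656964 422.04080469656964 318.51403672195795 198.40443750165494 [[0.1193, -0.9928, 0.0041], [-0.953, -0.1157, -0.2801], [0.2786, 0.0295, -0.9599]] [-0.2298, 0.5767, 1.4764]
gesso_panel [([342.6, 186.6, 37.5, 20.7], 0.77), ([430.1, 200.9, 31.9, 32.6], 0.58)]
cam_vise [([336.4, 206.7, 57.9, 64.2], 0.73)]
cam_lever [([328.0, 215.1, 32.2, 35.5], 0.52)]
lens [([349.4, 272.3, 45.2, 13.0], 0.61), ([266.7, 239.5, 15.4, 15.8], 0.42)]
```

```bash
python3 - <<'E'
import cv2
for c in ["scene","top"]:
    im=cv2.imread(f"pics/{c}0.png")
    cv2.imwrite(f"pics/{c}0z.png",cv2.resize(im[75:375,120:520],None,fx=2,fy=2,interpolation=cv2.INTER_CUBIC))
E
```

```text
(no output)
```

View pics/scene0z.png

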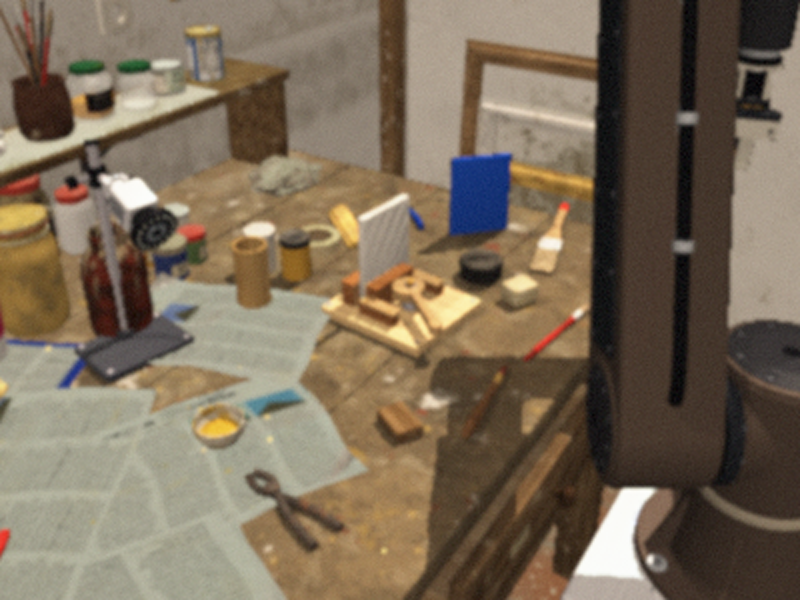

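View pics/top0z.png

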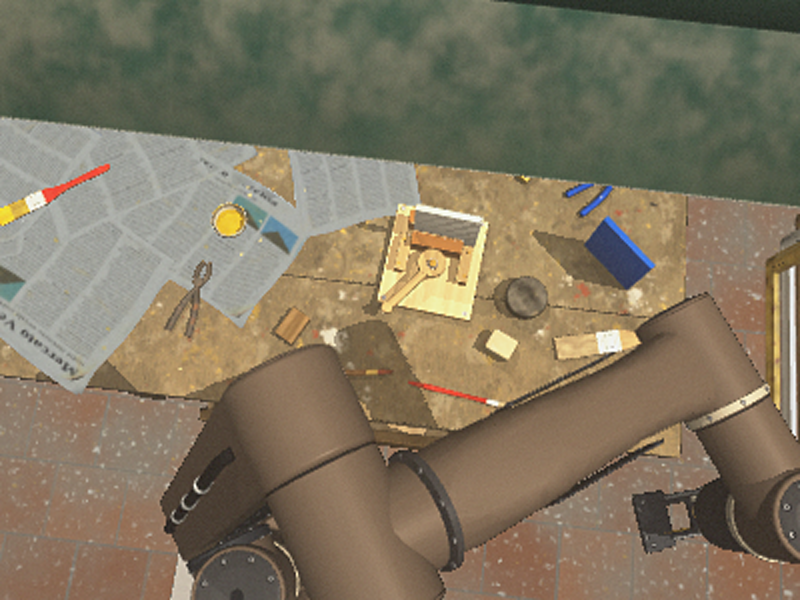

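The white panel at scene (310,197) and top (343,187) stands in the vise. The blue board at scene (360,173) and top (430,201) is the look-alike. The off-white one in the vise jaws matches the description. The lens is at about scene (196,189); in the top view an overhang hides it.

View pics/scene0.png

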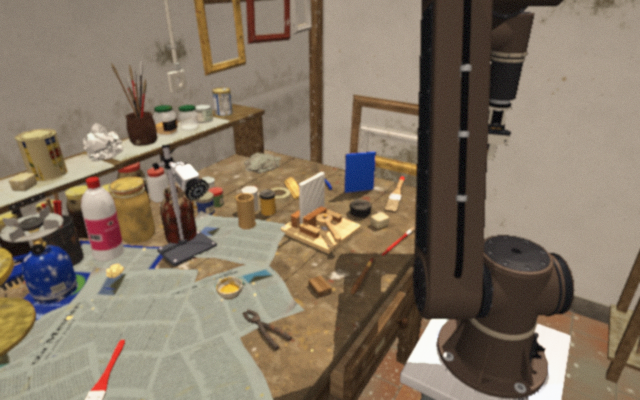

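```bash
python3 - <<'E'
from h import *
np.set_printoptions(precision=3,suppress=True)
_,K,R,t=cam("top");_,K2,R2,t2=cam("scene")
for u,v in ((120,134),(320,155),(520,178)):
    c,d=ray(K,R,t,u,v)
    for z in (0,.2,.4,.6,.8,1.0):
        X=c+d*(z-c[2])/d[2]; print(u,X,proj(K2,R2,t2,X))
E
```

```text
120 [0.798 0.679 0.   ] [[-12.824 409.417]]
120 [0.718 0.567 0.2  ] [[ 36.402 313.682]]
120 [0.638 0.455 0.4  ] [[ 91.801 205.941]]
120 [0.558 0.343 0.6  ] [[154.613  83.786]]
120 [0.478 0.231 0.8  ] [[226.43  -55.884]]
120 [0.398 0.119 1.   ] [[ 309.339 -217.126]]
320 [ 0.805 -0.141  0.   ] [[256.47  225.136]]
320 [ 0.724 -0.149  0.2  ] [[273.679 176.553]]
320 [ 0.643 -0.157  0.4  ] [[294.458 117.892]]
320 [ 0.562 -0.165  0.6  ] [[320.045  45.656]]
320 [ 0.481 -0.173  0.8  ] [[352.329 -45.485]]
320 [ 0.4   -0.181  1.   ] [[ 394.333 -164.069]]
520 [ 0.804 -0.939  0.   ] [[364.527 152.607]]
520 [ 0.723 -0.846  0.2  ] [[373.423 120.066]]
520 [ 0.642 -0.753  0.4  ] [[384.48   79.614]]
520 [ 0.562 -0.66   0.6  ] [[398.597  27.97 ]]
520 [ 0.481 -0.567  0.8  ] [[417.248 -40.26 ]]
520 [ 0.4   -0.474  1.   ] [[ 443.033 -134.593]]
```

The panels and lens match what I described above, and nothing hangs low over the vise. Next I set off toward the vise. The moves offer only a twist about the tool axis, so I also want to see how the arm behaves at its reach limit.

Request:
{"fn": "play_rows", "kwargs": {
  "travel": [
    [-1,0.2,-0.4],
    [-1,0.2,-0.4],
    [-1,0.2,-0.4],
    [-1,0.2,-0.4],
    [-1,0.2,-0.4],
    [-1,0.2,-0.4],
    [-1,0.2,-0.4],
    [-1,0.2,-0.4]
  ],
  "twist": [-1,-1,0,0,0,0,0,0]
}}

```text
t: 1.75
eef_pos: [0.3449, -0.5104, 0.326]
ee_rot: [-3.141, 0.0, -2.551]
force: [1.5, -0.0, -0.6]
width: 0.0876
gripper_force: 0.0
```

Request:
{"fn": "play_rows", "kwargs": {
  "travel": [
    [-0.83,-0.56,0],
    [-0.75,-0.66,0],
    [-0.65,-0.76,0],
    [-0.55,-0.84,0],
    [-0.43,-0.9,0],
    [-0.43,-0.9,0],
    [-0.43,-0.9,0],
    [-0.43,-0.9,0]
  ],
  "twist": [-0.9,-0.9,-0.9,-0.9,0,0,0,0]
}}

```text
t: 2.75
eef_pos: [0.545, -0.5103, 0.3255]
ee_rot: [3.142, -0.0, -2.011]
force: [-0.1, -0.0, 1.1]
width: 0.0877
gripper_force: 0.0
```

Request:
{"fn": "play_rows", "kwargs": {
  "travel": [
    [-0.43,-0.9,0],
    [-0.43,-0.9,0],
    [-0.43,-0.9,0],
    [-0.43,-0.9,0],
    [-0.43,-0.9,0],
    [-0.43,-0.9,0]
  ],
  "twist": [0,0,0,0,0,0]
}}

```text
t: 3.5
eef_pos: [0.6946, -0.5094, 0.3254]
ee_rot: [3.141, -0.0, -2.011]
force: [-0.5, -1.3, -0.5]
width: 0.0877
gripper_force: 0.0
```

```bash
python3 -c "
from h import *
s=arm.get_state();print(np.round(s['q'],3),np.round(s['eef_pos'],4),np.round(s['ee_rot'],4))"
```

```text
[-0.408  0.676  0.712  0.    -1.607 -0.032] [ 0.6946 -0.5094  0.3254] [ 3.1414 -0.     -2.0107]
```

```bash
python3 - <<'E'
from h import *
np.set_printoptions(precision=3,suppress=True)
_,K2,R2,t2=cam("scene")
for u,v in ((235,152),(315,165),(345,180),(263,161),(415,190),(260,150)): print(u,v,at_z(K2,R2,t2,u,v,0))
p,K,R,t=cam("wrist"); cv2.imwrite("pics/w1.png",p[:,:,::-1])
print(proj(K,R,t,np.array([[.65,-.25,.178],[.58,-.22,.06]])))
E
```

```text
235 152 [ 1.336 -0.607  0.   ]
315 165 [ 0.922 -0.683  0.   ]
345 180 [ 0.73  -0.619  0.   ]
263 161 [ 1.15  -0.593  0.   ]
415 190 [ 0.449 -0.688  0.   ]
260 150 [ 1.251 -0.693  0.   ]
[[473.557 402.87 ]
 [494.548 327.528]]
```

View pics/w1.png

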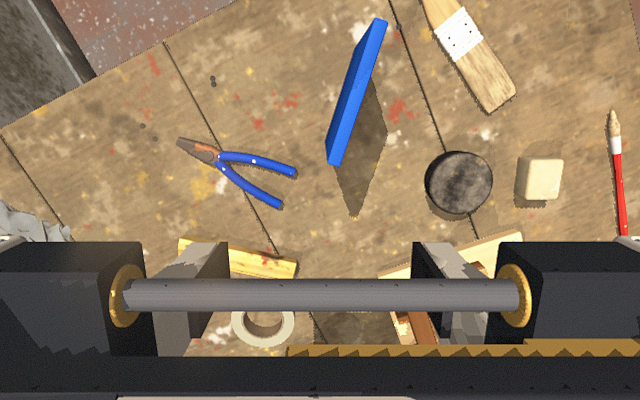

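The wrist view shows the blue look-alike at (357,92), the tin at (459,182) and the glue block at (540,178). The fingers are at the bottom of the picture. The way outward is clear.

Request:
{"fn": "play_rows", "kwargs": {
  "travel": [
    [-0.43,-0.9,0],
    [-0.43,-0.9,0],
    [-0.43,-0.9,0],
    [-0.43,-0.9,0],
    [-0.43,-0.9,0],
    [-0.43,-0.9,0]
  ],
  "twist": [0,0,0,0,0,0]
}}

```text
t: 4.35
eef_pos: [0.8265, -0.4982, 0.3114]
ee_rot: [-3.126, -0.004, -2.011]
force: [1.0, 0.5, -0.8]
width: 0.0878
gripper_force: 0.0
```

```bash
python3 -c "
from h import *
s=arm.get_state();print(np.round(s['q'],3),np.round(s['qd'],3),np.round(s['eef_pos'],4),np.round(s['ee_rot'],4))"
```

```text
[-0.34   0.966  1.248  0.006 -1.837 -0.098] [ 0.113  0.03   0.026  0.042  0.198 -0.098] [ 0.8265 -0.4982  0.3114] [-3.1265 -0.0044 -2.0111]
```

The elbow is at its limit and the tool is starting to tilt. I'll keep pushing outward a little.

Request:
{"fn": "play_rows", "kwargs": {
  "travel": [
    [0,-1,0],
    [0,-1,0],
    [0,-1,0],
    [0,-1,0]
  ],
  "twist": [0,0,0,0]
}}

```text
t: 4.85
eef_pos: [0.8634, -0.5094, 0.2909]
ee_rot: [-3.055, -0.017, -2.012]
force: [0.0, 0.7, -0.4]
width: 0.0874
gripper_force: 0.0
```

```bash
python3 -c "
from h import *
s=arm.get_state();print(np.round(s['q'],3),np.round(s['qd'],3),np.round(s['eef_pos'],4),np.round(s['ee_rot'],4))"
```

```text
[-0.331  0.995  1.251  0.027 -1.742 -0.104] [ 0.021  0.064 -0.001  0.042  0.185 -0.013] [ 0.8634 -0.5094  0.2909] [-3.055  -0.0173 -2.012 ]
```

The tilt is working: 5° so far, in the direction I need. Next I back off to see whether it persists.

Request:
{"fn": "play_rows", "kwargs": {
  "travel": [
    [0,1,0],
    [0,1,0],
    [0,1,0],
    [0,1,0]
  ],
  "twist": [0,0,0,0]
}}

```text
t: 5.35
eef_pos: [0.7721, -0.4664, 0.2825]
ee_rot: [-3.056, -0.017, -2.012]
force: [0.2, 0.3, 0.9]
width: 0.0875
gripper_force: 0.0
```

```bash
python3 -c "
from h import *
s=arm.get_state();print(np.round(s['q'],3),np.round(s['qd'],3),np.round(s['eef_pos'],4),np.round(s['ee_rot'],4))"
```

```text
[-0.318  0.697  0.642  0.028 -1.433 -0.125] [ 0.029 -0.44  -0.859  0.005  0.42  -0.04 ] [ 0.7721 -0.4664  0.2825] [-3.0556 -0.0173 -2.0117]
```

The tilt persists after backing off: about 4.3° along the vise's x, close to the panel's play in the loosened jaws. I can use that. Now a planner helper, then on to viewing the vise.

```bash
cat >> h.py <<'E'
def plan(target,dyaw=0,n=None,dec=2,start=None):
    """print rows (tool units) for a world shift to target with total twist -dyaw"""
    s=arm.get_state(); p=np.array(s["eef_pos"]) ; R=Ro.from_euler("xyz",s["ee_rot"]).as_matrix()
    if start is not None: p=np.array(start)
    d=np.array(target)-p
    if n is None: n=int(np.ceil(max(np.abs(R.T@d).max()/.025*1.02,abs(dyaw)/.15)))
    tw=round(-dyaw/n/.15,dec); out=[]
    for i in range(n):
        Ri=R@Ro.from_euler("z",tw*.15*i).as_matrix(); out.append(np.round(Ri.T@d/n/.025,dec).tolist())
    print("n",n,"rows",out if dyaw else out[0],"twist",tw)
    e=R[:,2]; print("toolz",np.round(e,3))
E
python3 -c "
from h import *
plan([.60,-.10,.32])"
```

```text
n 13 rows [-0.79, 0.95, -0.21] twist 0.0
toolz [ 0.07  -0.052 -0.996]
```

Request:
{"fn": "play_rows", "kwargs": {
  "travel": [
    [-0.79,0.95,-0.21],
    [-0.79,0.95,-0.21],
    [-0.79,0.95,-0.21],
    [-0.79,0.95,-0.21],
    [-0.79,0.95,-0.21],
    [-0.79,0.95,-0.21],
    [-0.79,0.95,-0.21],
    [-0.79,0.95,-0.21]
  ],
  "twist": [0,0,0,0,0,0,0,0]
}}

```text
t: 6.35
eef_pos: [0.6657, -0.2402, 0.3057]
ee_rot: [-3.055, -0.017, -2.012]
force: [0.6, 0.9, -0.3]
width: 0.0876
gripper_force: 0.0
```

Request:
{"fn": "play_rows", "kwargs": {
  "travel": [
    [-0.79,0.95,-0.21],
    [-0.79,0.95,-0.21],
    [-0.79,0.95,-0.21],
    [-0.79,0.95,-0.21],
    [-0.79,0.95,-0.21],
    [0,0,0]
  ],
  "twist": [0,0,0,0,0,0]
}}

```text
t: 7.1
eef_pos: [0.599, -0.0986, 0.3208]
ee_rot: [-3.055, -0.016, -2.009]
force: [0.5, -0.1, 0.7]
width: 0.0877
gripper_force: 0.0
```

```bash
python3 - <<'E'
from h import *
np.set_printoptions(precision=3,suppress=True)
s=arm.get_state();print(s["eef_pos"],s["ee_rot"],s["q"])
p,K,R,t=cam("wrist"); cv2.imwrite("pics/w2.png",p[:,:,::-1]); np.savez("w2.npz",K=K,R=R,t=t)
for n in ["gesso_panel","cam_lever","cam_vise","lens"]: print(n,[(np.round(d["extent"],1),round(d["confidence"],2)) for d in models.boxes_of(n,"wrist")])
E
```

```text
[ 0.599 -0.099  0.321] [-3.055 -0.016 -2.009] [ 0.198  0.161 -0.115  0.068 -1.234 -0.656]
gesso_panel [(array([222.8,  64.7, 100.1, 127.8]), 0.6)]
cam_lever [(array([348.1,  65.8, 142.9,  62.2]), 0.69)]
cam_vise [(array([323.5,  84.7, 192.6, 165.8]), 0.75)]
lens []
```

View pics/w2.png

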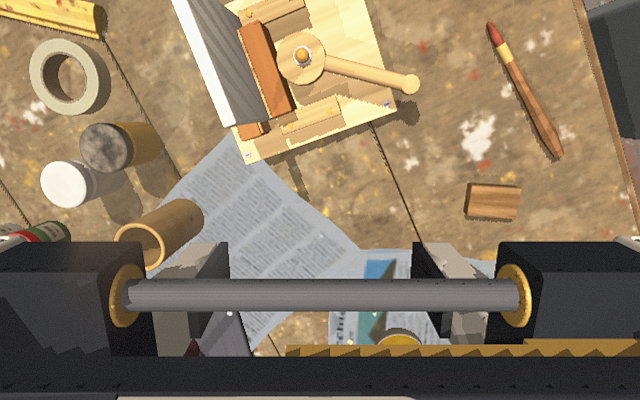

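w2 shows the nut at (302,57), the lever's rounded end at (410,84), and the panel's near top corner at about (236,125). One more view will allow triangulation.

```bash
python3 - <<'E'
from h import *
np.set_printoptions(precision=3,suppress=True)
d=np.load("w2.npz");K,R,t=d["K"],d["R"],d["t"]
a=at_z(K,R,t,302,57,.069);b=at_z(K,R,t,410,84,.058);print(a,b,b-a,np.degrees(np.arctan2(*(b-a)[1::-1])))
print(at_z(K,R,t,225,127,.178),at_z(K,R,t,236,125,.178),at_z(K,R,t,174,0,.178),"base",at_z(K,R,t,248,164,.018),at_z(K,R,t,396,110,.018))
plan([.56,-.19,.32],0)
E
```

```text
[ 0.585 -0.225  0.069] [ 0.493 -0.153  0.058] [-0.091  0.072 -0.011] 141.76154890464963
[ 0.656 -0.187  0.178] [ 0.647 -0.184  0.178] [ 0.646 -0.284  0.178] base [ 0.706 -0.149  0.018] [ 0.512 -0.133  0.018]
n 4 rows [0.98, -0.02, 0.01] twist 0.0
toolz [ 0.069 -0.052 -0.996]
```

Request:
{"fn": "play_rows", "kwargs": {
  "travel": [
    [0.98,0,0],
    [0.98,0,0],
    [0.98,0,0],
    [0.98,0,0],
    [0,0,0]
  ],
  "twist": [0,0,0,0,0]
}}

```text
t: 7.98
eef_pos: [0.5564, -0.1909, 0.3213]
ee_rot: [-3.057, -0.017, -2.014]
force: [0.1, 0.4, 0.5]
width: 0.0874
gripper_force: 0.0
```

```bash
python3 - <<'E'
from h import *
np.set_printoptions(precision=3,suppress=True)
s=arm.get_state();print(s["eef_pos"],s["ee_rot"],s["q"])
p,K,R,t=cam("wrist"); cv2.imwrite("pics/w3.png",p[:,:,::-1]); np.savez("w3.npz",K=K,R=R,t=t)
print(proj(K,R,t,np.array([[.585,-.225,.069],[.493,-.153,.058],[.65,-.186,.178],[.642,-.306,.178]])))
E
```

```text
[ 0.556 -0.191  0.321] [-3.057 -0.017 -2.014] [ 0.036  0.127 -0.151  0.058 -1.226 -0.497]
[[302.865 156.356]
 [404.409 178.904]
 [239.442 244.971]
 [177.36  112.42 ]]
```

View pics/w3.png

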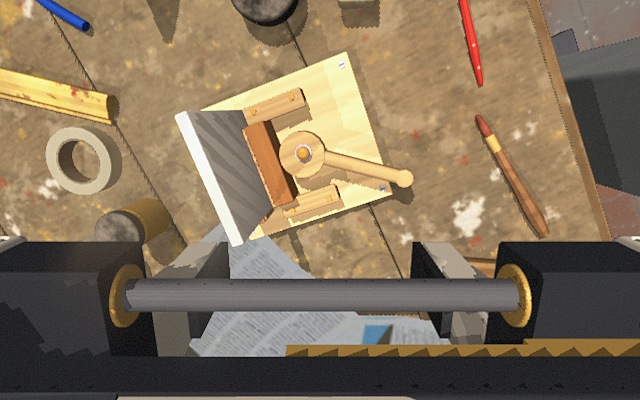

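w3 shows the nut at (302,154), the lever end at (405,178), and the panel's top edge running from (181,113) to (238,243).

```bash
python3 - <<'E'
from h import *
np.set_printoptions(precision=4,suppress=True)
A=np.load("w2.npz");B=np.load("w3.npz")
r=lambda d,u,v: ray(d["K"],d["R"],d["t"],u,v)
P=lambda d,u,v,z: at_z(d["K"],d["R"],d["t"],u,v,z)
nut=tri([r(A,302,57),r(B,302,154)]);end=tri([r(A,410,84),r(B,405,178)]);pc=tri([r(A,230.5,126),r(B,238,243.5)])
print("nut",nut,"end",end,"panel near corner",pc)
for d,u in ((A,((302,57),(410,84))),(B,((302,154),(405,178)))):
    a=P(d,*u[0],.069);b=P(d,*u[1],.058);print(a,b,np.degrees(np.arctan2(*(b-a)[1::-1])),np.hypot(*(b-a)[:2]))
a=P(B,181.5,113,.178);b=P(B,237.5,243.5,.178);print("panel",a,b,(a+b)/2,np.hypot(*(a-b)[:2]),"vise yaw",np.degrees(np.arctan2(*(b-a)[1::-1]))-90)
E
```

```text
nut [ 0.5857 -0.227   0.0606] end [ 0.4924 -0.1532  0.0549] panel near corner [ 0.6534 -0.1862  0.1715]
[ 0.5846 -0.2253  0.069 ] [ 0.4934 -0.1535  0.058 ] 141.76154890464963 0.11610169815182574
[ 0.5847 -0.2277  0.069 ] [ 0.492  -0.1537  0.058 ] 141.3850073280893 0.11866115502426093
panel [ 0.6391 -0.3041  0.178 ] [ 0.6509 -0.1879  0.178 ] [ 0.645 -0.246  0.178] 0.11685308169605935 vise yaw -5.795801999598595
```

```bash
python3 -c "
from h import *
plan([.5064,-.1645,.14],-3.813+2.014)"
```

```text
n 12 rows [[-0.02, 0.24, 0.59], [0.02, 0.24, 0.59], [0.06, 0.23, 0.59], [0.09, 0.22, 0.59], [0.12, 0.21, 0.59], [0.15, 0.19, 0.59], [0.18, 0.16, 0.59], [0.2, 0.13, 0.59], [0.22, 0.1, 0.59], [0.23, 0.07, 0.59], [0.24, 0.03, 0.59], [0.24, -0.0, 0.59]] twist 1.0
toolz [ 0.069 -0.052 -0.996]
```

Request:
{"fn": "play_rows", "kwargs": {
  "travel": [
    [-0.02,0.24,0.59],
    [0.02,0.24,0.59],
    [0.06,0.23,0.59],
    [0.09,0.22,0.59],
    [0.12,0.21,0.59],
    [0.15,0.19,0.59],
    [0.18,0.16,0.59],
    [0.2,0.13,0.59]
  ],
  "twist": [1,1,1,1,1,1,1,1],
  "fingers": 0.45,
  "newtons": 10
}}

```text
t: 9.02
eef_pos: [0.5238, -0.1713, 0.199]
ee_rot: [-3.095, 0.073, 3.069]
force: [-0.0, -1.8, 0.7]
width: 0.0393
gripper_force: 0.0
```

Request:
{"fn": "play_rows", "kwargs": {
  "travel": [
    [0.22,0.1,0.59],
    [0.23,0.07,0.59],
    [0.24,0.03,0.59],
    [0.24,0,0.59],
    [0,0,0]
  ],
  "twist": [1,1,1,1,0]
}}

```text
t: 9.65
eef_pos: [0.506, -0.1628, 0.1377]
ee_rot: [3.141, 0.084, 2.474]
force: [-0.6, 0.2, 1.4]
width: 0.0395
gripper_force: 0.0
```

```bash
python3 -c "
from h import *
s=arm.get_state();print(s['q'],s['width'])
plan([.5064,-.1645,.049])"
```

```text
[ 0.09897389  0.17994239 -0.54380831  0.08197285 -0.78736045 -2.39378608] 0.03945366310659464
n 4 rows [0.06, -0.01, 0.88] twist 0.0
toolz [ 0.067 -0.052 -0.996]
```

Request:
{"fn": "play_rows", "kwargs": {
  "travel": [
    [0.06,0,0.88],
    [0.06,0,0.88],
    [0.06,0,0.88],
    [0.06,0,0.88],
    [0,0,0]
  ],
  "twist": [0,0,0,0,0]
}}

```text
t: 10.28
eef_pos: [0.5078, -0.1639, 0.0497]
ee_rot: [3.141, 0.085, 2.475]
force: [-0.9, -0.7, 0.4]
width: 0.0394
gripper_force: 0.0
```

Request:
{"fn": "play_rows", "kwargs": {
  "travel": [
    [0,0,0],
    [0,0,0],
    [0,0,0]
  ],
  "twist": [0,0,0],
  "fingers": 0.15,
  "newtons": 5
}}

```text
t: 10.65
eef_pos: [0.5085, -0.1639, 0.0514]
ee_rot: [3.139, 0.087, 2.473]
force: [-0.3, -1.8, 2.7]
width: 0.0165
gripper_force: 4.9
```

```bash
cat >> h.py <<'E'
def arc(c,a0,a1,n,r=.1,z=.049,dec=2):
    s=arm.get_state(); p=np.array(s["eef_pos"]); R=Ro.from_euler("xyz",s["ee_rot"]).as_matrix(); out=[]
    tw=round(-(a1-a0)/n/.15,dec)
    for i in range(n):
        a=a0+(a1-a0)*(i+1)/n; q=np.array([c[0]+r*np.cos(a),c[1]+r*np.sin(a),z])
        x=np.round(R.T@(q-p)/.025,dec); out.append(x.tolist()); p=p+R@x*.025
        R=R@Ro.from_euler("z",tw*.15).as_matrix()
    print(out,"twist",tw)
E
python3 -c "
from h import *
s=arm.get_state();print(s['eef_pos'],s['ee_rot'],s['width'],s['force'])
arc([.5847,-.2267],np.radians(141.5),np.radians(211.7),12)"
```

```text
[ 0.50846704 -0.16387376  0.05135849] [3.13875201 0.08715969 2.47275285] 0.016476500193613373 [-0.28932339 -1.76644149  2.69059951]
[[0.04, -0.48, 0.09], [-0.02, -0.4, 0.0], [-0.02, -0.41, 0.01], [-0.02, -0.41, 0.01], [-0.02, -0.41, 0.02], [-0.02, -0.4, 0.02], [-0.02, -0.41, 0.02], [-0.02, -0.41, 0.02], [-0.01, -0.4, 0.03], [-0.02, -0.41, 0.03], [-0.02, -0.41, 0.03], [-0.02, -0.41, 0.03]] twist -0.68
```

Request:
{"fn": "play_rows", "kwargs": {
  "travel": [
    [0.02,-0.44,0],
    [-0.02,-0.4,0],
    [-0.02,-0.41,0.01],
    [-0.02,-0.41,0.01],
    [-0.02,-0.41,0.02],
    [-0.02,-0.4,0.02]
  ],
  "twist": [-0.68,-0.68,-0.68,-0.68,-0.68,-0.68]
}}

```text
t: 11.4
eef_pos: [0.4854, -0.2202, 0.0511]
ee_rot: [-3.094, 0.072, 3.09]
force: [-2.7, 2.2, 5.4]
width: 0.0167
gripper_force: 5.0
```

```bash
python3 -c "
from h import *
s=arm.get_state();p=s['eef_pos'];print(p,s['ee_rot'],s['width'],s['force'],np.degrees(np.arctan2(p[1]+.2267,p[0]-.5847))%360,np.hypot(p[1]+.2267,p[0]-.5847))
arc([.5847,-.2267],np.radians(176.6),np.radians(212.7),6)"
```

```text
[ 0.48539125 -0.22016332  0.0511051 ] [-3.09370452  0.07239071  3.08959553] 0.016699120549274155 [-2.68537873  2.24082877  5.42262754] 176.2341216730449 0.0995236495356795
[[0.01, -0.44, 0.11], [-0.02, -0.42, 0.02], [-0.02, -0.42, 0.03], [-0.02, -0.42, 0.03], [-0.02, -0.41, 0.03], [-0.02, -0.42, 0.03]] twist -0.7
```

Request:
{"fn": "play_rows", "kwargs": {
  "travel": [
    [0.01,-0.44,0.02],
    [-0.02,-0.42,0.02],
    [-0.02,-0.42,0.02],
    [-0.02,-0.42,0.02],
    [-0.02,-0.41,0.02],
    [-0.02,-0.42,0.02],
    [0,0,0]
  ],
  "twist": [-0.7,-0.7,-0.7,-0.7,-0.7,-0.7,0]
}}

```text
t: 12.28
eef_pos: [0.5002, -0.2807, 0.0514]
ee_rot: [-3.061, 0.03, -2.569]
force: [-0.0, -1.4, -2.9]
width: 0.017
gripper_force: 5.0
```

```bash
python3 -c "
from h import *
s=arm.get_state();p=s['eef_pos'];print(p,s['ee_rot'],s['width'],s['force'],s['moment'],np.degrees(np.arctan2(p[1]+.2267,p[0]-.5847))%360,np.hypot(p[1]+.2267,p[0]-.5847))"
```

```text
[ 0.50022573 -0.28070493  0.05143816] [-3.06068206  0.03004618 -2.56884992] 0.016978103881080467 [-0.00926891 -1.380579   -2.88549908] [-0.54576031  0.20841276 -0.06051787] 212.59103670266444 0.10026183402681502
```

Request:
{"fn": "play_rows", "kwargs": {
  "travel": [
    [0,-0.15,0],
    [0,-0.15,0],
    [0,0,0]
  ],
  "twist": [-0.25,-0.25,0]
}}

```text
t: 12.65
eef_pos: [0.5034, -0.2848, 0.0516]
ee_rot: [-3.061, 0.024, -2.496]
force: [-0.8, 11.8, 0.8]
width: 0.0265
gripper_force: 5.2
```

```bash
python3 -c "
from h import *
s=arm.get_state();p=s['eef_pos'];print(p,s['ee_rot'],s['width'],s['force'],s['moment'],np.degrees(np.arctan2(p[1]+.2267,p[0]-.5847))%360,np.hypot(p[1]+.2267,p[0]-.5847))"
```

```text
[ 0.50344641 -0.28475036  0.05157887] [-3.06106405  0.02422076 -2.49578614] 0.02647848397363988 [-0.76592403 11.75240376  0.84877465] [4.62939664 0.58754882 0.11464583] 215.54331699743346 0.09985985463185858
```

Request:
{"fn": "play_rows", "kwargs": {
  "travel": [
    [0,0.1,0],
    [0,0,-0.2],
    [0,0,-1],
    [0,0,-1],
    [0,0,-1],
    [0,0,-1],
    [0,0,-1],
    [0,0,-1]
  ],
  "twist": [0,0,0,0,0,0,0,0],
  "fingers": 0.6
}}

```text
t: 13.65
eef_pos: [0.492, -0.2766, 0.2079]
ee_rot: [-3.058, 0.025, -2.494]
force: [0.2, -0.1, 0.4]
width: 0.0525
gripper_force: 0.0
```

```bash
python3 - <<'E'
from h import *
np.set_printoptions(precision=3,suppress=True)
s=arm.get_state();R=Ro.from_euler("xyz",s["ee_rot"]).as_matrix();print(s["eef_pos"],s["width"],s["force"],"tooly az",np.degrees(np.arctan2(R[1,1],R[0,1])))
p,K,R,t=cam("wrist"); cv2.imwrite("pics/w4.png",p[:,:,::-1]); np.savez("w4.npz",K=K,R=R,t=t)
p2,K2,R2,t2=cam("top")
def lev(a,r=.118): return [.5847+r*np.cos(np.radians(a)),-.2267+r*np.sin(np.radians(a)),.058]
print(proj(K2,R2,t2,np.array([lev(208),lev(213)])))
for c in("top","scene"):
    if c=="scene": cam(c)
    print(c,[(d["extent"],round(d["confidence"],2)) for d in models.boxes_of("cam_lever",c)+models.boxes_of("gesso_panel",c)])
a=p2[150:270,270:430]; _,Ks,Rs,ts=cam("scene"); b=cam("scene")[0][160:280,250:410]
cv2.imwrite("pics/c4.png",cv2.resize(np.hstack([a,b])[:,:,::-1],None,fx=2.5,fy=2.5,interpolation=cv2.INTER_CUBIC))
E
```

```text
[ 0.492 -0.277  0.208] 0.05254827312275503 [ 0.179 -0.088  0.35 ] tooly az 126.99482289694504
[[347.952 235.311]
 [350.501 234.204]]
top [([429.4, 201.9, 33.1, 36.3], 0.91), ([381.4, 222.9, 21.7, 22.1], 0.39), ([334.0, 223.4, 49.7, 28.1], 0.33)]
scene [([339.6, 222.5, 51.5, 16.6], 0.71), ([361.2, 172.9, 31.7, 45.1], 0.93), ([310.2, 197.9, 27.3, 46.6], 0.84)]
```

View pics/c4.png

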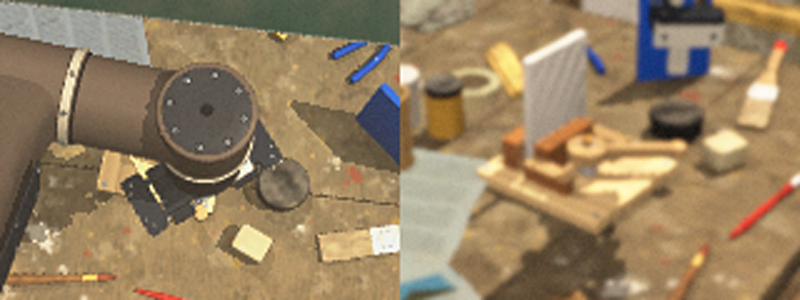

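The crop shows the lever swung to the open side, its end at scene (362,218). The white panel still stands in the jaws at scene (310,198), clearly the off-white one in the vise rather than the blue one.

```bash
python3 - <<'E'
from h import *
np.set_printoptions(precision=3,suppress=True)
_,K,R,t=cam("scene"); e=at_z(K,R,t,362,218,.058);print(e,np.degrees(np.arctan2(e[1]+.2267,e[0]-.5847))%360)
for a in (205,210,213,216): print(a,proj(K,R,t,[.5847+.129*np.cos(np.radians(a)),-.2267+.129*np.sin(np.radians(a)),.05]))
plan([.645,-.246,.26],np.radians(174.7-126.995)*1)
s=arm.get_state();Rr=Ro.from_euler("xyz",s["ee_rot"]).as_matrix()
for tw in (-.8,-.83,-.86,-.9):
    y=(Rr@Ro.from_euler("z",tw).as_matrix())[:,1];print(tw,np.degrees(np.arctan2(y[1],y[0])))
E
```

```text
[ 0.48  -0.289  0.058] 210.81512900006797
205 [[364.1   222.216]]
210 [[364.095 220.442]]
213 [[363.948 219.385]]
216 [[363.694 218.338]]
n 6 rows [[-0.94, -0.48, -0.3], [-0.87, -0.61, -0.3], [-0.78, -0.72, -0.3], [-0.67, -0.82, -0.3], [-0.55, -0.91, -0.3], [-0.41, -0.98, -0.3]] twist -0.93
toolz [ 0.068 -0.051 -0.996]
-0.8 173.03598653149854
-0.83 174.75779222482458
-0.86 176.4792609811715
-0.9 178.77401270746572
```

Request:
{"fn": "play_rows", "kwargs": {
  "travel": [
    [-0.94,-0.48,-0.3],
    [-0.87,-0.61,-0.3],
    [-0.78,-0.72,-0.3],
    [-0.67,-0.82,-0.3],
    [-0.55,-0.91,-0.3],
    [-0.41,-0.98,-0.3],
    [0,0,0]
  ],
  "twist": [-0.93,-0.93,-0.93,-0.93,-0.93,-0.93,0]
}}

```text
t: 15.02
eef_pos: [0.6468, -0.2456, 0.2598]
ee_rot: [-3.069, -0.046, -1.657]
force: [-1.6, 0.5, -1.0]
width: 0.0528
gripper_force: 0.0
```

```bash
python3 - <<'E'
from h import *
np.set_printoptions(precision=3,suppress=True)
s=arm.get_state();Rr=Ro.from_euler("xyz",s["ee_rot"]).as_matrix();print(s["eef_pos"],s["q"],"tooly az",np.degrees(np.arctan2(Rr[1,1],Rr[0,1])))
p,K,R,t=cam("wrist"); cv2.imwrite("pics/w5.png",p[:,:,::-1])
print(proj(K,R,t,np.array([[.6391,-.3041,.178],[.6509,-.1879,.178]])))
sil=models.silhouettes("gesso_panel","wrist")
for d in sil: print(d["extent"],d["confidence"])
plan([.645,-.246,.162])
E
```

```text
[ 0.647 -0.246  0.26 ] [-0.056  0.331 -0.021  0.052 -1.148 -0.048] tooly az 175.26178506236036
[[334.261 132.2  ]
 [329.573 303.886]]
[333.3, 202.7, 28.0, 148.7] 0.94
n 4 rows [-0.04, 0.07, 0.97] twist 0.0
toolz [ 0.067 -0.051 -0.996]
```

View pics/w5.png

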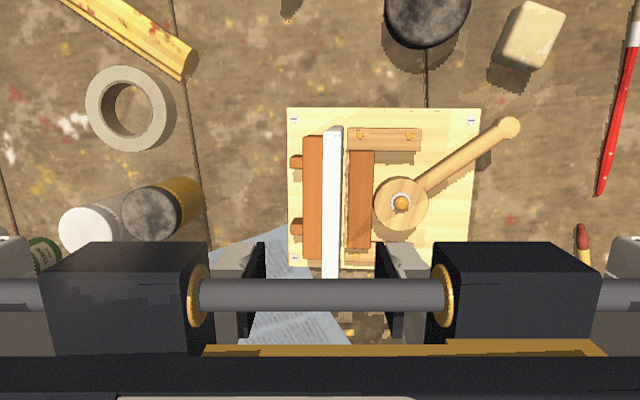

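w5 shows the lever open, with its end at (510,128) and the nut at (401,202). The panel's top edge at column 333 is centred between the fingers. I'll check the lever angle against the vise's yaw.

```bash
python3 - <<'E'
from h import *
np.set_printoptions(precision=4,suppress=True)
p,K,R,t=cam("wrist"); P=lambda u,v,z: at_z(K,R,t,u,v,z)
a=P(401,202,.069);b=P(510,128,.058);print(a,b,np.hypot(*(b-a)[:2]),np.degrees(np.arctan2(*(b-a)[1::-1]))%360)
c=P(288,108,.018);d=P(479,108,.018);e=P(290,268,.018);print("base far edge az",np.degrees(np.arctan2(*(c-d)[1::-1])),"fence edge az",np.degrees(np.arctan2(*(e-c)[1::-1]))-90, np.hypot(*(c-d)[:2]))
j=P(374,151,.062);k=P(370,248,.062);print("jaw face az",np.degrees(np.arctan2(*(k-j)[1::-1]))-90)
E
```

```text
[ 0.583  -0.2304  0.069 ] [ 0.4814 -0.2903  0.058 ] 0.11791594607680267 210.4966561377067
base far edge az -5.031792411311915 fence edge az -5.372436873528358 0.194813754296822
jaw face az -5.292795914488323
```

```bash
python3 - <<'E'
from h import *
p,K,R,t=cam("wrist"); P=lambda u,v,z: at_z(K,R,t,u,v,z)
g=cv2.GaussianBlur(p,(3,3),0)[100:230,380:540]
L=cv2.createLineSegmentDetector().detect(cv2.cvtColor(g,cv2.COLOR_RGB2GRAY))[0][:,0]
for l in L:
    if np.hypot(l[2]-l[0],l[3]-l[1])>35:
        a=P(l[0]+380,l[1]+100,.058);b=P(l[2]+380,l[3]+100,.058);print(np.round(l+[380,100,380,100],1),round((np.degrees(np.arctan2(*(b-a)[1::-1]))+5.2)%360,2))
E
```

```text
[475.6 107.7 380.6 107.5] 0.04
[465.6 228.2 472.8 159.2] 269.96
[409.4 179.3 475.  133.4] 217.6
[453.6 168.8 496.7 140.3] 216.43
[493.2 125.7 413.3 181.6] 37.8
[380.6 126.2 418.1 127.4] 178.57
[422.5 190.3 452.1 168. ] 220.27
```

The lever's bar edges sit at about 217° relative to the vise, so it is at the stop. Now I descend and grip the panel.

Request:
{"fn": "play_rows", "kwargs": {
  "travel": [
    [-0.04,0.07,0.97],
    [-0.04,0.07,0.97],
    [-0.04,0.07,0.97],
    [-0.04,0.07,0.97],
    [0,0,0]
  ],
  "twist": [0,0,0,0,0]
}}

```text
t: 15.85
eef_pos: [0.6435, -0.2464, 0.1612]
ee_rot: [-3.072, -0.045, -1.66]
force: [-0.6, -0.8, 0.0]
width: 0.0524
gripper_force: 0.0
```

Request:
{"fn": "play_rows", "kwargs": {
  "travel": [
    [0,0,0],
    [0,0,0],
    [0,0,0],
    [0,0,0]
  ],
  "twist": [0,0,0,0],
  "fingers": 0,
  "newtons": 15
}}

```text
t: 16.35
eef_pos: [0.6456, -0.2464, 0.1637]
ee_rot: [-3.067, -0.045, -1.659]
force: [-0.2, -0.4, 0.5]
width: 0.018
gripper_force: 0.0
```

```bash
python3 -c "
from h import *
s=arm.get_state();print(s['eef_pos'],s['width'],s['gripper_force'],s['force'],s['moment'])
plan([s['eef_pos'][0],s['eef_pos'][1],.27])"
```

```text
[ 0.64560595 -0.24635503  0.16369358] 0.017976432508728997 0.0 [-0.20040964 -0.38426665  0.50696903] [ 0.20618342  0.38617495 -0.03171488]
n 5 rows [0.04, -0.06, -0.85] twist 0.0
toolz [ 0.07  -0.052 -0.996]
```

Request:
{"fn": "play_rows", "kwargs": {
  "travel": [
    [0,0,0],
    [0,0,0],
    [0,0,0]
  ],
  "twist": [0,0,0],
  "newtons": 25
}}

```text
t: 16.73
eef_pos: [0.6444, -0.2463, 0.1635]
ee_rot: [-3.07, -0.046, -1.659]
force: [-3.6, 1.3, 5.1]
width: 0.0135
gripper_force: 24.8
```

Request:
{"fn": "play_rows", "kwargs": {
  "travel": [
    [0.02,-0.03,-0.4],
    [0.03,-0.04,-0.6],
    [0.03,-0.05,-0.7],
    [0.04,-0.06,-0.85],
    [0.04,-0.06,-0.85],
    [0.04,-0.06,-0.85]
  ],
  "twist": [0,0,0,0,0,0]
}}

```text
t: 17.48
eef_pos: [0.6469, -0.2467, 0.2732]
ee_rot: [-3.063, -0.046, -1.658]
force: [-0.2, -0.9, -3.1]
width: 0.0118
gripper_force: 25.0
```

```bash
python3 -c "
from h import *
s=arm.get_state();print(s['eef_pos'],s['width'],s['gripper_force'],s['force'],s['moment'])
plan([.60,.16,.36])"
```

```text
[ 0.64691904 -0.24667039  0.27319369] 0.011830276793540024 24.995263516902924 [-0.19309181 -0.8975639  -3.0903747 ] [0.20925617 0.34608561 0.00630233]
n 17 rows [-0.93, 0.17, -0.26] twist 0.0
toolz [ 0.075 -0.053 -0.996]
```

The panel is held: width 11.8 mm, about 3 N of weight. Next I carry it to where the wrist camera can see the inspection camera.

```bash
python3 -c "
from h import *
plan([.58,.13,.36],n=16)"
```

```text
n 16 rows [-0.91, 0.23, -0.28] twist 0.0
toolz [ 0.075 -0.053 -0.996]
```

Request:
{"fn": "play_rows", "kwargs": {
  "travel": [
    [-0.91,0.23,-0.5],
    [-0.91,0.23,-0.5],
    [-0.91,0.23,-0.5],
    [-0.91,0.23,-0.3],
    [-0.91,0.23,-0.3],
    [-0.91,0.23,-0.3],
    [-0.91,0.23,-0.3],
    [-0.91,0.23,-0.3]
  ],
  "twist": [0,0,0,0,0,0,0,0],
  "newtons": 35
}}

```text
t: 18.48
eef_pos: [0.6115, -0.0565, 0.3358]
ee_rot: [-3.063, -0.044, -1.658]
force: [-1.4, -0.0, -2.7]
width: 0.0119
gripper_force: 35.0
```

Request:
{"fn": "play_rows", "kwargs": {
  "travel": [
    [-0.91,0.23,-0.2],
    [-0.91,0.23,-0.2],
    [-0.91,0.23,-0.2],
    [-0.91,0.23,-0.2],
    [-0.91,0.23,-0.2],
    [-0.91,0.23,-0.2],
    [-0.91,0.23,-0.2],
    [-0.91,0.23,-0.2]
  ],
  "twist": [0,0,0,0,0,0,0,0]
}}

```text
t: 19.48
eef_pos: [0.5786, 0.1309, 0.3639]
ee_rot: [-3.063, -0.042, -1.658]
force: [-0.3, 0.6, -2.9]
width: 0.0117
gripper_force: 35.0
```

```bash
python3 - <<'E'
from h import *
np.set_printoptions(precision=3,suppress=True)
s=arm.get_state();print(s["eef_pos"],s["ee_rot"],s["q"],s["width"])
p,K,R,t=cam("wrist"); cv2.imwrite("pics/w6.png",p[:,:,::-1]); np.savez("w6.npz",K=K,R=R,t=t)
print([(d["extent"],round(d["confidence"],2)) for d in models.boxes_of("lens","wrist")], proj(K,R,t,[.79,.1,.25]))
E
```

```text
[0.579 0.131 0.364] [-3.063 -0.042 -1.658] [ 0.604  0.134 -0.059  0.084 -1.344 -0.707] 0.011742505120352097
[([47.7, 200.1, 94.0, 83.9], 0.94)] [[ 58.567 189.043]]
```

View pics/w6.png

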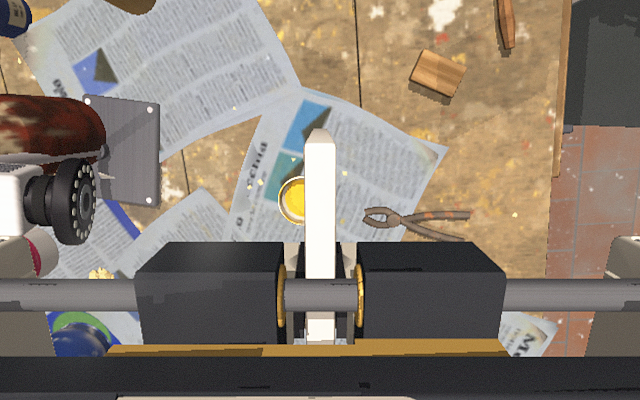

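w6 shows the ring light's front face as an ellipse at about (80,200), roughly 88 px tall, facing the robot. I'll take another view from lower and closer.

```bash
python3 -c "
from h import *
plan([.605,.175,.32],n=4)"
```

```text
n 4 rows [-0.47, -0.19, 0.44] twist 0.0
toolz [ 0.075 -0.048 -0.996]
```

Request:
{"fn": "play_rows", "kwargs": {
  "travel": [
    [-0.47,-0.19,0.44],
    [-0.47,-0.19,0.44],
    [-0.47,-0.19,0.44],
    [-0.47,-0.19,0.44],
    [0,0,0]
  ],
  "twist": [0,0,0,0,0]
}}

```text
t: 20.2
eef_pos: [0.6037, 0.1729, 0.3144]
ee_rot: [-3.071, -0.047, -1.658]
force: [-0.9, -0.3, -2.6]
width: 0.0116
gripper_force: 35.0
```

```bash
python3 - <<'E'
from h import *
np.set_printoptions(precision=1,suppress=True,linewidth=200)
p,K,R,t=cam("wrist"); cv2.imwrite("pics/w7.png",p[:,:,::-1]); np.savez("w7.npz",K=K,R=R,t=t)
b=models.silhouettes("lens","wrist")
print([(d["extent"],round(d["confidence"],2)) for d in b])
a=cv2.imread("pics/w6.png")[130:260,0:160]
# viz: w6 crop, w7 crop, plus silhouette outline on w7
q=p[:,:,::-1].copy()
if b: 
    m=b[0]["pixels"].astype(np.uint8); q2=q.copy(); cv2.drawContours(q2,cv2.findContours(m,0,1)[0],-1,(0,0,255),1); np.save("m7.npy",m)
u,v=[int(x) for x in b[0]["extent"][:2]] if b else (60,200)
y0=max(0,v-70);x0=max(0,u-60)
c=q[y0:y0+130,x0:x0+160]; c2=q2[y0:y0+130,x0:x0+160]; print("w7 crop origin",x0,y0)
f=lambda i:cv2.resize(i,None,fx=2.5,fy=2.25,interpolation=cv2.INTER_CUBIC)
s=cv2.imread("pics/scene0.png")[165:217,160:224]; s=cv2.resize(s,(400,292),interpolation=cv2.INTER_CUBIC)
cv2.imwrite("pics/c7.png",np.vstack([np.hstack([f(a),f(c)]),np.hstack([f(c2),s])]))
E
```

```text
[([30.9, 149.2, 61.9, 114.3], 0.75)]
w7 crop origin 0 79
```

View pics/c7.png

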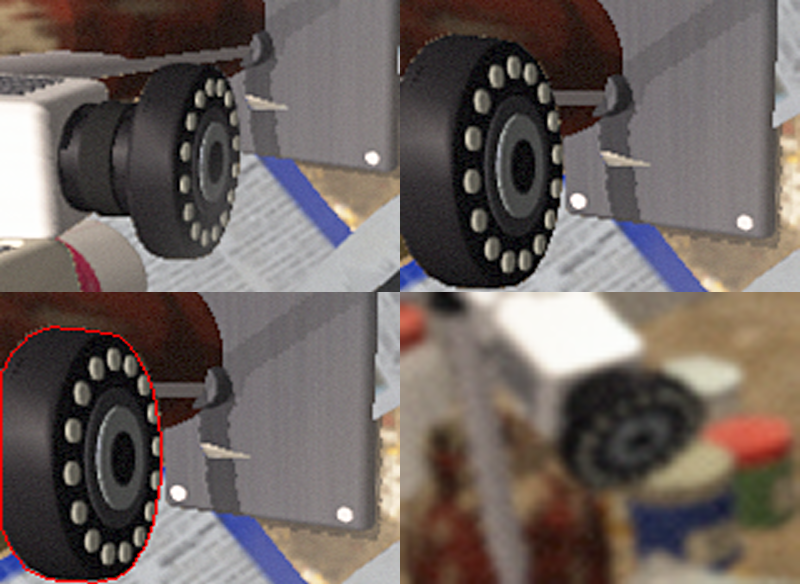

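The crops show the ring light's LED dots cleanly: in w6 around (84,201), in w7 around (46,152). They lie on a circle, so I can fit its 3D pose from both views.

```bash
cat > fit.py <<'E'
from h import *
from scipy.optimize import least_squares
np.set_printoptions(precision=4,suppress=True,linewidth=160)
M={"w6":np.array([(209,87),(197,100),(188,125),(185,155),(184,184),(187,213),(194,231),(204,238),(214,233),(225,220),(232,200),(236,172),(236,143),(231,115),(222,96)])/[2.5,2.25]+[0,130],
"w7":(np.array([(515,68),(496,75),(482,103),(473,138),(471,180),(478,219),(491,246),(508,262),(525,261),(540,246),(551,221),(557,188),(558,155),(554,117),(545,90),(530,77)])-[400,0])/[2.5,2.25]+[0,79]}
D=[]
for k,m in M.items():
    g=cv2.cvtColor(cv2.imread(f"pics/{k}.png"),cv2.COLOR_BGR2GRAY).astype(float); d=np.load(k+".npz"); P=[]
    for u,v in m-.4:
        u0,v0=int(round(u)),int(round(v)); w=g[v0-2:v0+3,u0-2:u0+3]; w=np.clip(w-np.percentile(w,40),0,None); yy,xx=np.mgrid[-2:3,-2:3]
        P.append((u0+(w*xx).sum()/w.sum(),v0+(w*yy).sum()/w.sum()))
    D.append((d["K"],d["R"],d["t"],np.array(P)))
def res(x,sel=(0,1)):
    C=x[:3]; n=np.array([np.cos(x[4])*np.cos(x[3]),np.cos(x[4])*np.sin(x[3]),np.sin(x[4])]); o=[]
    for i in sel:
        K,R,t,P=D[i]
        for u,v in P:
            c,dr=ray(K,R,t,u,v); X=c+dr*((C-c)@n)/(dr@n); o.append((np.linalg.norm(X-C)-x[5])*abs(n@dr)/np.linalg.norm(dr)*1e3)
    return np.array(o)
if __name__=="__main__":
    for sel in ((0,1),):
        r=least_squares(res,[.78,.1,.25,3.1,-.3,.026],x_scale=[.01,.01,.01,.1,.1,.001],loss="soft_l1",args=(sel,)); x=r.x
        J=np.linalg.inv(r.jac.T@r.jac); sd=np.sqrt(np.diag(J)*np.mean(res(x,sel)**2))
        print(x,"az/pitch deg",np.degrees(x[3:5]),"rms mm",np.sqrt(np.mean(res(x,sel)**2)),"sd",sd,np.degrees(sd[3:5]))
    for r0 in (.025,.026,.027,.028):
        rr=least_squares(lambda y:res(np.r_[y,r0]),x[:5],loss="soft_l1"); print(r0,rr.x,np.degrees(rr.x[3:]),rr.cost)
    _,K,R,t=cam("scene"); print("scene proj of C",proj(K,R,t,x[:3]))
    np.save("lens.npy",x)
E
python3 fit.py
```

```text
[ 0.7684  0.1114  0.2535  2.9453 -0.3741  0.0258] az/pitch deg [168.7556 -21.435 ] rms mm 0.17440634510543243 sd [0.0008 0.0002 0.0009 0.0039 0.0037 0.0002] [0.2226 0.2097]
0.025 [ 0.7669  0.1113  0.2554  2.9473 -0.3648] [168.8668 -20.9016] 0.6767522169546927
0.026 [ 0.7688  0.1115  0.253   2.9448 -0.3767] [168.7253 -21.5857] 0.4792394825833619
0.027 [ 0.7705  0.1117  0.251   2.9426 -0.3886] [168.5996 -22.2647] 0.9270575293410594
0.028 [ 0.7718  0.1118  0.2494  2.9408 -0.4003] [168.4973 -22.9373] 1.8688949309445217
scene proj of C [[198.7206 189.1106]]
```

The lens fit is solid: centre (0.768, 0.111, 0.2535), azimuth 168.8°, looking 21.4° down. The panel therefore has to lean about 17° further. I'll get that tilt at the reach limit on the clear right side.

```bash
python3 -c "
from h import *
plan([.79,-.33,.42],n=21)"
```

```text
n 21 rows [0.93, -0.45, -0.12] twist 0.0
toolz [ 0.069 -0.052 -0.996]
```

Request:
{"fn": "play_rows", "kwargs": {
  "travel": [
    [0.93,-0.2,-0.35],
    [0.93,-0.2,-0.35],
    [0.93,-0.2,-0.35],
    [0.93,-0.2,-0.35],
    [0.93,-0.2,-0.35],
    [0.93,-0.2,-0.35],
    [0.93,-0.2,-0.35],
    [0.93,-0.2,-0.35]
  ],
  "twist": [0,0,0,0,0,0,0,0]
}}

```text
t: 21.35
eef_pos: [0.6219, -0.0145, 0.3994]
ee_rot: [-3.067, -0.045, -1.659]
force: [0.9, -0.3, -2.7]
width: 0.0113
gripper_force: 35.0
```

Request:
{"fn": "play_rows", "kwargs": {
  "travel": [
    [0.93,-0.6,0],
    [0.93,-0.6,0],
    [0.93,-0.6,0],
    [0.93,-0.6,0],
    [0.93,-0.6,0],
    [0.93,-0.6,0],
    [0.93,-0.6,0],
    [0.93,-0.6,0]
  ],
  "twist": [0,0,0,0,0,0,0,0]
}}

```text
t: 22.35
eef_pos: [0.7249, -0.2098, 0.4163]
ee_rot: [-3.067, -0.046, -1.659]
force: [1.2, 0.5, -3.1]
width: 0.0116
gripper_force: 35.0
```

Request:
{"fn": "play_rows", "kwargs": {
  "travel": [
    [0.93,-0.6,0],
    [0.93,-0.6,0],
    [0.93,-0.6,0],
    [0.93,-0.6,0],
    [0.5,-0.6,0]
  ],
  "twist": [0,0,0,0,0]
}}

```text
t: 22.98
eef_pos: [0.7897, -0.3218, 0.4265]
ee_rot: [-3.067, -0.046, -1.66]
force: [0.5, 1.1, -2.5]
width: 0.0116
gripper_force: 35.0
```

```bash
cat >> h.py <<'E'
def tilt():
    s=arm.get_state(); R=Ro.from_euler("xyz",s["ee_rot"]).as_matrix()
    print("p",np.round(s["eef_pos"],4),"q",np.round(s["q"],3),"toolz",np.round(R[:,2],3),"tooly",np.round(R[:,1],3),"w",round(s["width"],4),"F",np.round(s["force"],1))
    return s,R
E
python3 -c "
from h import *
tilt()"
```

```text
p [ 0.7897 -0.3218  0.4265] q [-0.142  0.612  0.796  0.042 -1.678  0.06 ] toolz [ 0.07  -0.052 -0.996] tooly [-0.994  0.086 -0.074] w 0.0116 F [ 0.5  1.1 -2.5]
```

Request:
{"fn": "play_rows", "kwargs": {
  "travel": [
    [0,-1,0],
    [0,-1,0],
    [0,-1,0],
    [0,-1,0],
    [0,-1,0],
    [0,-1,0],
    [0,-1,0],
    [0,-1,0]
  ],
  "twist": [0,0,0,0,0,0,0,0]
}}

```text
t: 23.98
eef_pos: [0.9228, -0.3122, 0.4008]
ee_rot: [-2.992, -0.073, -1.662]
force: [-0.8, 0.2, -3.5]
width: 0.0119
gripper_force: 35.0
```

```bash
python3 -c "
from h import *
tilt()"
```

```text
p [ 0.9228 -0.3122  0.4008] q [-0.102  0.89   1.252  0.073 -1.781  0.037] toolz [ 0.142 -0.086 -0.986] tooly [-0.986  0.079 -0.149] w 0.0119 F [-0.8  0.2 -3.5]
```

Request:
{"fn": "play_rows", "kwargs": {
  "travel": [
    [-0.4,-1,-0.5],
    [-0.4,-1,-0.5],
    [-0.4,-1,-0.5],
    [-0.4,-1,-0.5]
  ],
  "twist": [0,0,0,0]
}}

```text
t: 24.48
eef_pos: [0.9546, -0.2566, 0.4237]
ee_rot: [-2.923, -0.095, -1.665]
force: [-0.1, 0.5, -2.8]
width: 0.012
gripper_force: 35.0
```

```bash
python3 -c "
from h import *
tilt()"
```

```text
p [ 0.9546 -0.2566  0.4237] q [-0.029  0.877  1.251  0.108 -1.732 -0.026] toolz [ 0.207 -0.113 -0.972] tooly [-0.974  0.071 -0.216] w 0.012 F [-0.1  0.5 -2.8]
```

Request:
{"fn": "play_rows", "kwargs": {
  "travel": [
    [-1,-0.3,-0.4],
    [-1,-0.3,-0.4],
    [-1,-0.3,-0.4],
    [-1,-0.3,-0.4],
    [-1,-0.3,-0.4]
  ],
  "twist": [0,0,0,0,0]
}}

```text
t: 25.1
eef_pos: [0.9692, -0.1255, 0.4524]
ee_rot: [-2.9, -0.1, -1.666]
force: [0.5, 0.1, -4.0]
width: 0.0115
gripper_force: 35.0
```

```bash
python3 -c "
from h import *
tilt()"
```

```text
p [ 0.9692 -0.1255  0.4524] q [ 0.122  0.854  1.251  0.149 -1.748 -0.163] toolz [ 0.229 -0.12  -0.966] tooly [-0.969  0.069 -0.238] w 0.0115 F [ 0.5  0.1 -4. ]
```

Request:
{"fn": "play_rows", "kwargs": {
  "travel": [
    [0,-1,-0.7],
    [0,-1,-0.7],
    [0,-1,-0.7],
    [0,-1,-0.7],
    [0,-1,-0.7]
  ],
  "twist": [0,0,0,0,0]
}}

```text
t: 25.72
eef_pos: [0.9769, -0.1162, 0.508]
ee_rot: [-2.793, -0.116, -1.672]
force: [0.2, 0.9, -3.2]
width: 0.0116
gripper_force: 35.0
```

```bash
python3 -c "
from h import *
tilt()"
```

```text
p [ 0.9769 -0.1162  0.508 ] q [ 0.145  0.811  1.251  0.192 -1.692 -0.172] toolz [ 0.329 -0.143 -0.933] tooly [-0.939  0.056 -0.339] w 0.0116 F [ 0.2  0.9 -3.2]
```

Request:
{"fn": "play_rows", "kwargs": {
  "travel": [
    [0,-0.9,-0.6]
  ],
  "twist": [0]
}}

```text
t: 25.85
eef_pos: [0.9779, -0.1137, 0.5182]
ee_rot: [-2.774, -0.119, -1.673]
force: [-0.7, 0.4, -2.8]
width: 0.0116
gripper_force: 35.0
```

```bash
cat > goal.py <<'E'
from h import *
np.set_printoptions(precision=4,suppress=True)
x=np.load("lens.npy"); C=x[:3]; look=np.array([np.cos(x[4])*np.cos(x[3]),np.cos(x[4])*np.sin(x[3]),np.sin(x[4])])
ly=np.array([-look[1],look[0],0])*-1; ly/=np.linalg.norm(ly); lz=np.cross(-look,ly); lz*=np.sign(lz[2])
TOPOFF=.178-.1636  # TCP below the panel's top edge at the grip
OFF=.0455
s,R=tilt()
best=min(np.arange(-.4,.4,.005),key=lambda a:-((R@Ro.from_euler("z",a).as_matrix())[:,1]@look))
R2=R@Ro.from_euler("z",best).as_matrix()
down=R2@[-OFF,0,1]; down/=np.linalg.norm(down)
print("twist",best,best/.15,"normal err deg",np.degrees(np.arccos(R2[:,1]@look)),"lean",np.degrees(np.arcsin(-R2[2,1])),"roll err",np.degrees(np.arcsin(down@ly)))
tgt=C+.18*look; tcp=tgt-down*(.08-TOPOFF); print("middle goal",tgt,"tcp goal",tcp)
now=np.array(s["eef_pos"]); Rd=R@[-OFF,0,1]; print("middle now",now+Rd/np.linalg.norm(Rd)*(.08-TOPOFF))
E
python3 goal.py
```

```text
p [ 0.9779 -0.1137  0.5182] q [ 0.15   0.804  1.251  0.199 -1.683 -0.174] toolz [ 0.346 -0.147 -0.927] tooly [-0.933  0.053 -0.357] w 0.0116 F [-0.7  0.4 -2.8]
twist 0.13000000000000045 0.8666666666666697 normal err deg 0.23405527035187654 lean 21.664480251828294 roll err -1.7796956612841106
middle goal [0.6041 0.1441 0.1877] tcp goal [0.5807 0.1508 0.2487]
middle now [ 1.0009 -0.1203  0.4571]
```

```bash
python3 -c "
from h import *
plan([.60,-.09,.40],-.13,n=17)"
```

```text
n 17 rows [[0.0, 0.93, -0.06], [0.01, 0.93, -0.06], [0.02, 0.93, -0.06], [0.02, 0.93, -0.06], [0.03, 0.93, -0.06], [0.04, 0.93, -0.06], [0.04, 0.93, -0.06], [0.05, 0.93, -0.06], [0.06, 0.93, -0.06], [0.06, 0.93, -0.06], [0.07, 0.93, -0.06], [0.08, 0.93, -0.06], [0.09, 0.93, -0.06], [0.09, 0.93, -0.06], [0.1, 0.93, -0.06], [0.11, 0.93, -0.06], [0.11, 0.92, -0.06]] twist 0.05
toolz [ 0.346 -0.147 -0.927]
```

Request:
{"fn": "play_rows", "kwargs": {
  "travel": [
    [0,0.93,-0.06],
    [0,0.93,-0.06],
    [0,0.93,-0.06],
    [0,0.93,-0.06],
    [0,0.93,-0.06],
    [0,0.93,-0.06],
    [0,0.93,-0.06],
    [0,0.93,-0.06]
  ],
  "twist": [0,0,0,0,0,0,0,0]
}}

```text
t: 26.85
eef_pos: [0.7993, -0.1019, 0.4625]
ee_rot: [-2.775, -0.119, -1.672]
force: [-0.2, -0.5, -3.0]
width: 0.0122
gripper_force: 35.0
```

Request:
{"fn": "play_rows", "kwargs": {
  "travel": [
    [0,0.93,-0.06],
    [0,0.93,-0.06],
    [0,0.93,-0.06],
    [0,0.93,-0.06],
    [0,0.93,-0.06],
    [0,0.93,-0.06],
    [0,0.93,-0.06],
    [0,0.93,-0.06]
  ],
  "twist": [0,0,0,0,0.43,0.43,0,0]
}}

```text
t: 27.85
eef_pos: [0.6227, -0.083, 0.4069]
ee_rot: [-2.763, -0.071, -1.793]
force: [-0.2, 0.4, -2.5]
width: 0.0118
gripper_force: 35.0
```

```bash
python3 goal.py; python3 -c "
from h import *
plan([.5807,.1508,.2487])
"
```

```text
p [ 0.6227 -0.083   0.4069] q [ 0.316  0.003 -0.245  0.289 -1.045 -0.635] toolz [ 0.346 -0.146 -0.927] tooly [-0.912  0.179 -0.369] w 0.0118 F [-0.2  0.4 -2.5]
twist 3.3306690738754696e-16 2.220446049250313e-15 normal err deg 0.22996509110948413 lean 21.638805491806206 roll err -1.7379305177292208
middle goal [0.6041 0.1441 0.1877] tcp goal [0.5807 0.1508 0.2487]
middle now [ 0.6461 -0.0896  0.3459]
n 10 rows [-0.92, 0.55, 0.39] twist 0.0
toolz [ 0.346 -0.146 -0.927]
```

Request:
{"fn": "play_rows", "kwargs": {
  "travel": [
    [-0.92,0.55,0.39],
    [-0.92,0.55,0.39],
    [-0.92,0.55,0.39],
    [-0.92,0.55,0.39],
    [-0.92,0.55,0.39],
    [-0.92,0.55,0.39],
    [-0.92,0.55,0.39],
    [-0.92,0.55,0.39]
  ],
  "twist": [0,0,0,0,0,0,0,0]
}}

```text
t: 28.85
eef_pos: [0.5906, 0.1053, 0.2808]
ee_rot: [-2.763, -0.07, -1.793]
force: [0.5, -0.5, -2.7]
width: 0.0121
gripper_force: 35.0
```

Request:
{"fn": "play_rows", "kwargs": {
  "travel": [
    [-0.92,0.55,0.39],
    [-0.6,0.4,0.3],
    [-0.3,0.15,0.1],
    [0,0,0],
    [0,0,0]
  ],
  "twist": [0,0,0,0,0]
}}

```text
t: 29.48
eef_pos: [0.5826, 0.1503, 0.2495]
ee_rot: [-2.764, -0.071, -1.794]
force: [-0.2, -0.1, -2.7]
width: 0.0117
gripper_force: 35.0
```

```bash
python3 goal.py; python3 - <<'E'
from h import *
plan([.5807,.1508,.2487],n=1)
x=np.load("lens.npy"); C=x[:3]; look=np.array([np.cos(x[4])*np.cos(x[3]),np.cos(x[4])*np.sin(x[3]),np.sin(x[4])])
p,K,R,t=cam("scene"); d=[(np.round(d["extent"],1),round(d["confidence"],2)) for d in models.boxes_of("gesso_panel","scene")]; print(d)
s=arm.get_state(); Rt=Ro.from_euler("xyz",s["ee_rot"]).as_matrix(); dn=Rt@[-.0455,0,1]; y=Rt[:,1]; w=np.cross(dn,y); m=np.array(s["eef_pos"])+dn*.0656
pts=proj(K,R,t,np.array([m+a*.06*w+b*.08*dn+c*.006*y for a in(-1,1) for b in(-1,1) for c in(-1,1)])); print("pred box",pts.min(0),pts.max(0))
np.save("pts.npy",pts); cv2.imwrite("pics/end.png",p[:,:,::-1])
E
```

```text
p [0.5826 0.1503 0.2495] q [ 0.759  0.086 -0.583  0.497 -0.806 -1.299] toolz [ 0.345 -0.146 -0.927] tooly [-0.912  0.18  -0.368] w 0.0117 F [-0.2 -0.1 -2.7]
twist 3.3306690738754696e-16 2.220446049250313e-15 normal err deg 0.1902244566604137 lean 21.602493484408424 roll err -1.7388849352437226
middle goal [0.6041 0.1441 0.1877] tcp goal [0.5808 0.1508 0.2487]
middle now [0.6059 0.1437 0.1885]
n 1 rows [-0.0, 0.09, -0.0] twist 0.0
toolz [ 0.345 -0.146 -0.927]
[(array([362.4, 172.3,  33.1,  45.7]), 0.7), (array([235.1, 239.4,  44.8,  46.5]), 0.58), (array([338. , 222.6,  48.3,  13.4]), 0.54)]
pred box [213.93903053 200.69156643] [263.74012603 264.64614061]
```

```bash
python3 -c "
from station import arm
s=arm.get_state(); print(max(abs(v) for v in s['qd']), s['t'])
print(arm.job_done())"
```

```text
0.0037387047170958144 29.575
the job is handed in; nothing more can be done
None
```

I handed the job in at 29.6 s with the lever at its open stop and the gripper holding the panel still in front of the lens. By my measurements its middle is within about 2 mm of the 18 cm point, the face is within about 0.2° of square, and it rolls about 1.7° from upright.

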